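Breathe a press mould on a ratchet screw press

ROBOT

A 7-joint arm with a two-finger parallel gripper is mounted at the origin on the work surface. World frame = base frame: x ahead of the robot, y to its left, z up, the work surface at z = 0. Lengths are in m, angles in rad, forces in N, time in s.
With the tool pointing down it reaches from about 0.425 to 0.8 m from the base axis. Payload 8.3 kg.
Tool frame: the origin (TCP) lies midway between the tips of the shut fingers; the grasp point (between the pads) lies 19 mm behind it (r.grip_point_offset is the distance from the TCP to the grasp point, in m); z points along the fingers, y is the direction in which the jaws open and shut (so a half turn about z gives the same grasp; the last joint's range is limited). The gripper opens to 85 mm and grips with 20 to 120 N. Pads are 22 mm wide; open, the fingers measure 114 mm over their backs; the gripper's body (76 mm by 85 mm) begins 54 mm behind the grasp point. The pads swing forward as they close: fully open they stand 13 mm farther back than shut.
Start: joints at [1.171, 0.383, 0.016, 1.37, -0.006, 1.388, -0.046], TCP at [0.207, -0.59, 0.231] pointing down, gripper open.
Joint ranges: [-2.95, 2.95], [-0.25, 2.06], [-1.52, 1.56], [0.18, 2.33], [-1.44, 4.58], [0.02, 2.06], [-3.01, 3.01]. Speed limits (rad/s): [2.39, 2.39, 3.01, 3.01, 3.14, 3.14, 3.14].

INTERFACE

Orientations are given as a unit quaternion [x, y, z, w].
In Python, from plant import r gives the robot as it stands.
- The arm moves only by the shell command python3 -m handwheel 'ROWS' [OPENING]. ROWS is a JSON object of lists of equal length, an entry for each row: "offset": the shift along the tool's x, y, z in m, a list of three; "rot": the turn, a rotation vector about the tool's x, y, z in rad, a list of three. In form: {"offset": [[x, y, z], ...], "rot": [[ax, ay, az], ...]}. A call has 1 to 5 rows; each row shifts and turns the pose as measured when the row begins, along the tool's axes as they then stand; what a row does not reach is not made up. A row lasts 1/12 s, in which the tool goes at most 41.7 mm and 7.16 degrees, less where a joint would pass 70% of its speed; a pose out of reach is approached as far as the arm can. A call with a gripper value outside its range is refused whole. OPENING is the finger opening in m, from 0 to 0.0854, set as the call begins (- or left out, the last holds). The fingers move at their own pace and stop on an object; the grip force is fixed at half the most. Time passes only in rows, so rows that do not move let the fingers close. It gives the time, the measured TCP pose, the force and the opening at its end, in the units of the state.
- r.sense(): the state, without advancing time (a new reading comes with each control period).
- r.snapshot(name): name is "side" or "top"; returns the picture (384x512x3 uint8, blue, green, red); there is no depth.
- r.camera_model(name): a dict with "camera_matrix" (3x3 intrinsics, pixels), "distortion" ([k1, k2, p1, p2, k3] as OpenCV has them; the pictures are not rectified), "extrinsics" (4x4, takes a point from camera to world coordinates). Camera axes: x right, y up, looking along -z (the intrinsics and any distortion apply to the point x, -y, -z); pixel columns grow to the right and rows downward; lengths in m; the calibration is good to about 2 mm. A picture is of the moment at which its call begins. camera_model takes no time and is no camera call.
- r.hand_in(): hands the job in, once; it reports no verdict.
The state is a dict: "clock": time; "qpos": joint angles; "joint_vel": joint speeds; "joint_torque": joint torques, N m; "ee_pos": TCP position; "tool_rot": TCP orientation; "wrist_force": force on the tool from outside, world axes, zero at the start; "wrist_torque": the same for the moment, N m; "width": opening from 0.0 (shut) to 1.0 (fully open).
Only numpy, scipy, OpenCV 4.12 (cv2) and the standard library are available. Lean on these libraries where they do the work, as an engineer would, in place of code of your own. Each camera call takes 0.05 s, during which the arm holds its last target. There are 200 camera calls.

TASK

The plaster mould is closed under the ratchet screw press and must be breathed to let trapped air out. Throw the pawl off, turn the T-knob back until the pressure plate is clear of the mould and put the pawl back in while it is clear; then tighten the knob on the ratchet until the plate is two or three clicks past touching the mould, and leave the pawl holding it. Do not force the pawl or turn the knob back against it, do not overtighten, and leave the other things on the bench alone.

Things in the scene. Friction and masses are not known exactly. Their poses are not given: they have to be found in the camera images.
- press: Grey bench press, bolted down: bed 180 x 250 mm, two columns, crosshead (66 mm in x, 250 mm in y), its top 197 mm above the bench. Origin on the bench under the screw axis, z up. The pawl sits on the crosshead's -x, +y side. Nothing near knob and peg is higher than 211 mm. Below hangs the pressure plate, 100 x 130 mm, on springs (8 N per mm in all) that let it give once it bears on the mould
- knob_grip (a point): Centre of the black T-knob on top of the screw, 244 mm above the bench (it does not rise or sink). A bar 72 mm long (this point's x), 16 mm thick (y), 28 mm high (230 to 258 mm above the bench), both ends alike, turning with the screw. Clockwise from above lowers the plate, 1.5 mm a tooth (24 mm a turn); anticlockwise raises it. Its open stop lies about 0.45 turn back from the start
- knob: The knob with its steel ratchet wheel: wheel 68 mm across, 16 saw teeth (0.393 rad apart), 201 to 211 mm above the bench; origin on the axis under the wheel, x along the bar. Tightening takes some 0.03 N m while the plate is clear, then 0.046 N m more for each tooth past touching the mould. With the pawl in and the hand off, the springs turn it back to the last tooth clicked
- pawl_peg (a point): The pawl's steel thumb peg, upright, round, 10 mm thick, free from 211 to 246 mm above the bench; this point is on its axis, 234 mm up. Pawl in: at x -31, y +85 mm in the press frame. To throw the pawl off it swings 30 mm towards the press's -x, to x -61, y +85 mm; pushed back towards +x it puts the pawl in. An over-centre spring snaps it to either side from mid-swing. 25 mm free round it
- pawl: The steel pawl: nose arm, lever arm, thumb peg. Origin on its upright pin, at x -46, y +39 mm in the press frame, 201 mm above the bench. The peg needs 1 to 8 N; it ends on firm stops. Once the pawl is off, the springs turn the knob back by themselves until they are nearly slack (1 to 2 mm of squeeze left, the plate still on the mould); with the plate clear the knob stays where it is left
- mould: White plaster mould in two halves, 85 x 110 x 65 mm, dowelled to the board on the bed under the plate; its top stands 95 to 99 mm above the bench, not always the same. Origin: centre of its underside, z up. At the start the plate presses on it; with the press fully open the plate would be 4 to 8 mm clear
- tub: White lidded plastic tub, 110 mm across, 120 mm high, standing on the bench; origin under its centre
- pot: Clear plastic pot, 90 mm across, 85 mm high, standing on the bench; origin under its centre
- nippers: Tile nippers with red handles, 160 mm long, lying on the bench; origin near the rivet, on the bench

How it is judged:
On the way, in this order (a step that is already met when the one before it is completed fails the run):
1. the pawl is thrown off the ratchet wheel (peg beyond x -55 mm in the press frame) (x of pawl_peg in the frame of press below -0.055 m), for 0.2 s.
2. with the pawl off, the plate is raised clear of the mould (nothing presses on the mould) (contact force between mould and anything else below 0.5 N and x of pawl_peg in the frame of press below -0.055 m), for 0.3 s.
3. the pawl is put back against the ratchet wheel (peg beyond x -39 mm in the press frame) while the plate is still clear (x of pawl_peg in the frame of press above -0.039 m and contact force between mould and anything else below 0.5 N), for 0.2 s.
At the end, for the whole second after the job is handed in: the plate presses on the mould with 9 to 45 N (springs squeezed some 1.2 to 5.5 mm: two or three clicks past touching), the pawl's nose is at the bottom of a tooth gap (peg at x -31 mm in the press frame, beyond -35.5 mm) and holds the knob still (contact force between mould and anything else between 9 and 45 N and x of pawl_peg in the frame of press above -0.0355 m and angular speed of each of pawl, knob below 0.05 rad/s).
It fails at once if the mould is squeezed with more than 80 N (overtightened) (contact force between mould and anything else above 80 N).
It fails at once if the knob is forced back against the engaged pawl (more than 45 N between pawl and ratchet wheel) (contact force between pawl and knob above 45 N).
It fails at once if the pawl is forced: more than 20 N from the hand (contact force between the fingers and pawl above 20 N).
It fails at once if another thing on the bench is moved more than 30 mm (distance of any of tub, pot, nippers from where it was at the start of the episode above 0.03 m).
It also fails if it takes over 67 s, if anything falls off the work surface, if the arm or the gripper's body presses on something with over 40 N, if the wrist force passes 120 N, or if a joint passes its speed limit or range.

## Working session

There is one attempt and no reset: what is moved stays moved. The work goes in short steps, Python scripts to look and compute and a shell command to move; the robot and the scene stay as the last step left them, time stands still between calls to the robot, and variables do not carry over. Pictures are saved under pics/ and viewed, about 8 in all and at most 12, crops included, and the job is handed in when it is done.

```bash
mkdir -p pics; ls; python3 - <<'E'
from plant import r
import cv2
for n in("top","side"):
    cv2.imwrite(f"pics/{n}0.png",cv2.resize(r.snapshot(n),(800,600),interpolation=cv2.INTER_CUBIC))
    print(n,r.camera_model(n))
print(r.sense())
E
```

```text
pics
top {'camera_matrix': array([[346.88471969,   0.        , 260.62810251],
       [  0.        , 346.88471969, 193.00936337],
       [  0.        ,   0.        ,   1.        ]]), 'distortion': array([0.0005001, 0.       , 0.       , 0.       , 0.       ]), 'extrinsics': array([[ 0.02907471,  0.97571143, -0.21712178,  0.36889113],
       [-0.9995579 ,  0.0270288 , -0.01238731,  0.05045526],
       [-0.0062179 ,  0.21738595,  0.97606592,  0.89527362],
       [ 0.        ,  0.        ,  0.        ,  1.        ]])}
side {'camera_matrix': array([[421.481432  ,   0.        , 254.21499777],
       [  0.        , 421.481432  , 194.59647446],
       [  0.        ,   0.        ,   1.        ]]), 'distortion': array([-0.05272496,  0.        ,  0.        ,  0.        ,  0.        ]), 'extrinsics': array([[-0.3575834 , -0.7360102 ,  0.5748244 ,  1.12157382],
       [ 0.9338276 , -0.28839775,  0.211643  ,  0.27978082],
       [ 0.01000665,  0.61246691,  0.79043289,  0.99282262],
       [ 0.        ,  0.        ,  0.        ,  1.        ]])}
{'clock': 0.1, 'qpos': array([ 1.17109513,  0.38418476,  0.01640492,  1.37104031, -0.0062802 ,
        1.38820677, -0.04650853]), 'joint_vel': array([ 0.00106666, -0.00274417, -0.00032572, -0.00188445,  0.00139041,
       -0.00087306, -0.00021878]), 'joint_torque': array([ 3.46196459e-03, -6.29135370e+01,  8.47768150e-01, -3.72757208e+01,
        1.69048773e-02,  1.04549259e-02,  1.71350695e-05]), 'ee_pos': array([ 0.20640659, -0.58945383,  0.23036395]), 'tool_rot': array([ 9.85851118e-01,  1.67620919e-01, -1.78372155e-04, -8.76582317e-04]), 'wrist_force': array([0.09091684, 0.56209841, 0.04655997]), 'wrist_torque': array([-0.01582171,  0.02742164,  0.00014137]), 'width': 1.0017748919205791}
```

View pics/top0.png

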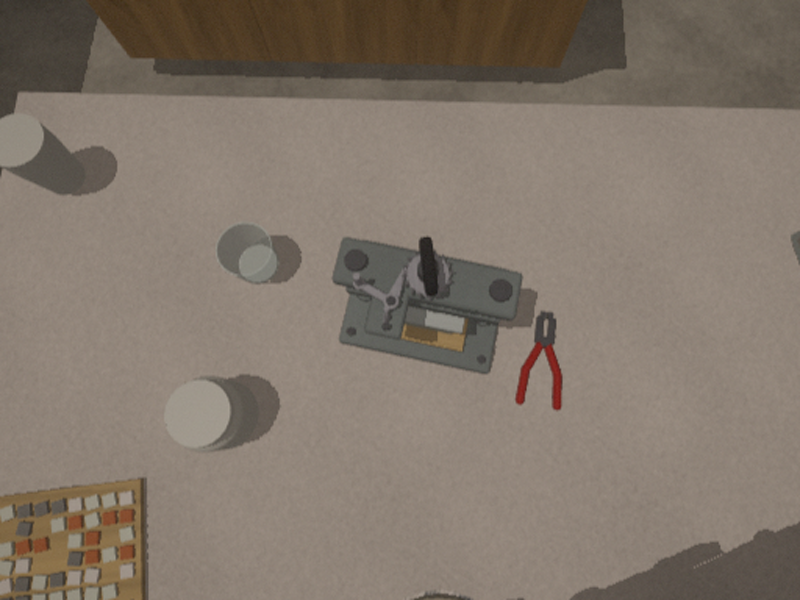

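View pics/side0.png

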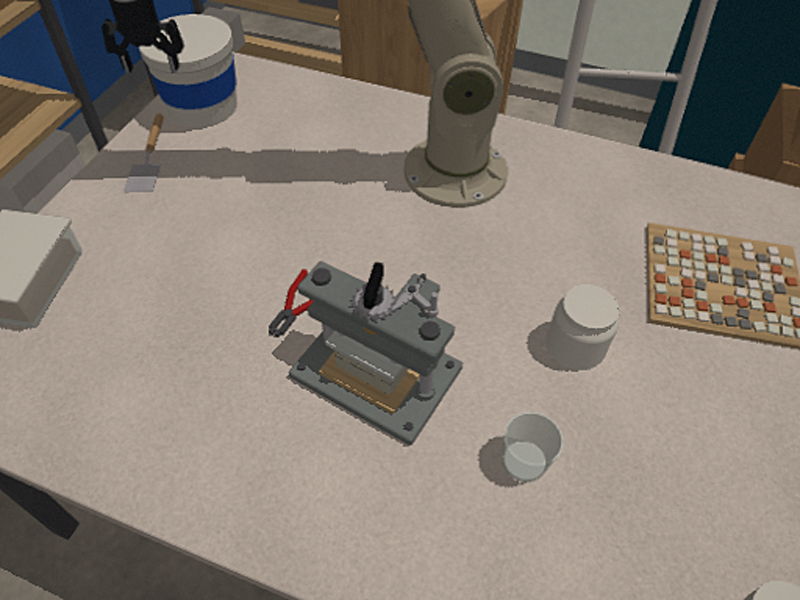

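```bash
python3 - <<'E'
from plant import r
import cv2
a=r.snapshot("top")[140:246,205:346]; cv2.imwrite("pics/top1.png",cv2.resize(a,(0,0),fx=5.6,fy=5.6,interpolation=cv2.INTER_CUBIC))
a=r.snapshot("side")[160:250,170:300]; cv2.imwrite("pics/side1.png",cv2.resize(a,(0,0),fx=6,fy=6,interpolation=cv2.INTER_CUBIC))
E
```

```text
(no output)
```

View pics/top1.png

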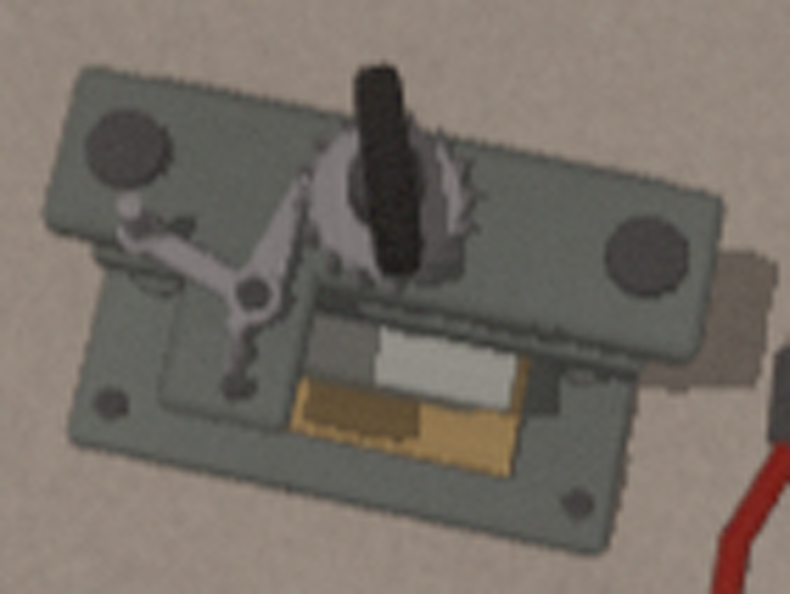

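View pics/side1.png

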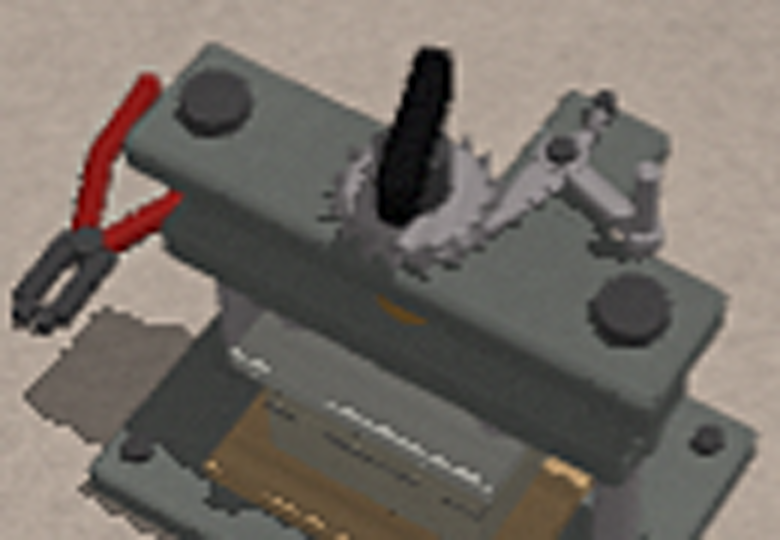

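```bash
cat > h.py <<'E'
from plant import r
import numpy as np, cv2
from scipy.optimize import least_squares
from scipy.spatial.transform import Rotation as R
def proj(n,P):
    c=r.camera_model(n);E=np.linalg.inv(c["extrinsics"]);P=np.atleast_2d(P)
    q=(P@E[:3,:3].T+E[:3,3])*[1,-1,-1]
    return cv2.projectPoints(q,np.zeros(3),np.zeros(3),c["camera_matrix"],c["distortion"])[0][:,0]
def ray(n,uv,z):
    f=lambda p:(proj(n,[p[0],p[1],z])[0]-uv)
    return least_squares(f,[.5,.0]).x
def W(p,L):
    L=np.atleast_2d(L);c,s=np.cos(p[2]),np.sin(p[2])
    return np.c_[p[0]+c*L[:,0]-s*L[:,1],p[1]+s*L[:,0]+c*L[:,1],L[:,2]]
T=lambda u:np.array(u)/5.6+[205,140]-.41
S=lambda u:np.array(u)/6+[170,160]-.42
E
cat > fit.py <<'E'
from h import *
C=np.array([[.033,.125,.197],[-.033,.125,.197],[.033,-.125,.197],[-.033,-.125,.197]])
t=T([(81,65),(44,224),(724,193),(697,362)]); s=S([(725,299),(640,432),(128,148),(211,43)])
s=s[[1,0,2,3]]
def f(p,k=3):
    w=W(p,C);o=[]
    if k&1:o.append(proj("top",w)-t)
    if k&2:o.append(proj("side",w)-s)
    return np.concatenate(o).ravel()
for k in(1,2,3):
    a=least_squares(f,[.5,0,-.17],args=(k,)); print(k,a.x.round(4),a.fun.round(1))
p=a.x
print("peg in",W(p,[[-.031,.085,.246]]),"seen top",ray("top",T((130,207)),.246),"side",ray("side",S((650,167)),.246))
for nm,n,F,u,v in(("bar","top",T,(378,68),(402,274)),("barside","side",S,(436,50),(398,160))):
    A,B=ray(n,F(u),.258),ray(n,F(v),.258);print(nm,A,B,(A+B)/2,np.linalg.norm(A-B),np.arctan2(*(A-B)[::-1]))
for nm,q in(("tub",None),):pass
E
python3 fit.py
```

```text
1 [ 0.5592  0.0343 -0.1813] [-0.5 -0.7 -1.4  0.3  1.2 -0.   0.7  0.2]
2 [ 0.5624  0.0352 -0.2066] [ 0.6 -0.7  1.   1.4 -2.1 -0.8  0.4 -0.2]
3 [ 0.5603  0.0346 -0.1915] [-0.3 -1.8 -1.5 -0.8  1.1  0.   0.3  0.2  1.3 -2.   1.3 -0.  -2.3 -0.8
 -0.1 -0.5]
peg in [[0.54609069 0.12394157 0.246     ]] seen top [0.54423551 0.12327691] side [0.53950836 0.12259989]
bar [0.59297078 0.03877195] [0.52015131 0.02908924] [0.55656105 0.03393059] 0.07346040198723136 0.13219323731177643
barside [0.52420857 0.02918688] [0.58005477 0.03641274] [0.55213167 0.03279981] 0.05631172419737504 -3.0129190657247986
```

```bash
cat > st.py <<'E'
import sys
from h import *
def d(tx,ty,tz,ya):
    s=r.sense();q=R.from_quat(s["tool_rot"]);o=q.inv().apply(np.array([tx,ty,tz])-s["ee_pos"])
    y=q.apply([0,1,0]);c=np.arctan2(y[1],y[0]);e=(ya-c+np.pi)%(2*np.pi)-np.pi
    print("t",round(s["clock"],2),"p",s["ee_pos"].round(4),"off",o.round(4),"rotz",round(-e,3),"tilt",q.apply([0,0,1]).round(3),"yang",round(c,3),"F",s["wrist_force"].round(2),"M",s["wrist_torque"].round(3),"w",round(s["width"],3),"q",s["qpos"].round(2))
if __name__=="__main__":d(*map(float,sys.argv[1:5]))
E
python3 -m handwheel '{"offset":[[0,0,-0.025],[0,0,-0.025],[0,0,-0.025],[0,0,-0.025],[0,0,0]],"rot":[[0,0,-0.12],[0,0,-0.12],[0,0,-0.12],[0,0,-0.12],[0,0,-0.12]]}' 0.02
python3 -m handwheel '{"offset":[[0,0,0],[0,0,0],[0,0,0],[0,0,0],[0,0,0]],"rot":[[0,0,-0.12],[0,0,-0.12],[0,0,-0.12],[0,0,-0.1],[0,0,0]]}'
python3 st.py 0.543 0.1236 0.30 -0.185
```

```text
clock: 0.62
ee_pos: [0.2059, -0.5877, 0.3304]
tool_rot: [0.888, 0.46, 0.0, -0.005]
wrist_force: [0.2, -0.6, 0.7]
width: 0.296
clock: 1.03
ee_pos: [0.206, -0.5884, 0.3324]
tool_rot: [0.751, 0.66, 0.001, -0.004]
wrist_force: [0.2, 0.6, -0.2]
width: 0.231
t 1.03 p [ 0.206  -0.5884  0.3324] off [0.7491 0.243  0.0364] rotz 0.056 tilt [-0.003  0.007 -1.   ] yang -0.129 F [ 0.15  0.59 -0.24] M [-0.02  -0.047 -0.033] w 0.231 q [ 1.28  0.37 -0.14  1.16  0.05  1.61  1.02]
```

```bash

python3 -m handwheel '{"offset":[[0.02,0.03,0],[0.02,0.03,0],[0.02,0.03,0],[0.025,0.03,0],[0.025,0.03,0]],"rot":[[0,0,0.056],[0,0,0],[0,0,0],[0,0,0],[0,0,0]]}'
python3 -m handwheel '{"offset":[[0.035,0.018,0],[0.035,0.018,0],[0.035,0.018,0],[0.035,0.018,0],[0.035,0.018,0]],"rot":[[0,0,0],[0,0,0],[0,0,0],[0,0,0],[0,0,0]]}'
python3 -m handwheel '{"offset":[[0.038,0,0],[0.038,0,0],[0.038,0,0],[0.038,0,0],[0.038,0,0]],"rot":[[0,0,0],[0,0,0],[0,0,0],[0,0,0],[0,0,0]]}'
python3 st.py 0.543 0.1236 0.30 -0.185
```

```text
clock: 1.45
ee_pos: [0.366, -0.5134, 0.3302]
tool_rot: [0.784, 0.621, -0.002, -0.005]
wrist_force: [-0.3, -0.5, -0.2]
width: 0.235
clock: 1.87
ee_pos: [0.5007, -0.3587, 0.3266]
tool_rot: [0.791, 0.612, -0.003, -0.007]
wrist_force: [0.9, -0.9, 0.2]
width: 0.231
clock: 2.28
ee_pos: [0.5531, -0.1654, 0.3244]
tool_rot: [0.796, 0.605, -0.003, -0.009]
wrist_force: [1.0, 0.2, -0.3]
width: 0.232
t 2.28 p [ 0.5531 -0.1654  0.3244] off [ 0.2755 -0.0868  0.0277] rotz -0.086 tilt [-0.016  0.011 -1.   ] yang -0.271 F [ 0.98  0.22 -0.32] M [-0.006 -0.067 -0.012] w 0.232 q [ 0.53  0.3  -0.38  1.3   0.1   1.58 -0.11]
```

```bash
sed -i 's/print("t"/print("tiltfix",np.cross([0,0,1],q.inv().apply([0,0,-1])).round(3),"t"/' st.py
python3 -m handwheel '{"offset":[[0.037,-0.014,0],[0.037,-0.014,0],[0.037,-0.014,0],[0.037,-0.014,0],[0.035,-0.01,0]],"rot":[[0,0,-0.043],[0,0,-0.043],[0,0,0],[0,0,0],[0,0,0]]}'
python3 -m handwheel '{"offset":[[0.035,-0.005,0],[0.035,-0.005,0],[0.015,0,0],[0,0,0],[0,0,0]],"rot":[[0,0,0],[0,0,0],[0,0,0],[0,0,0],[0,0,0]]}'
python3 st.py 0.543 0.1236 0.30 -0.185
```

```text
clock: 2.7
ee_pos: [0.527, 0.038, 0.325]
tool_rot: [0.774, 0.633, -0.003, -0.011]
wrist_force: [0.2, 0.5, -0.4]
width: 0.234
clock: 3.12
ee_pos: [0.5298, 0.1389, 0.3267]
tool_rot: [0.775, 0.632, -0.002, -0.012]
wrist_force: [0.3, -0.7, -1.2]
width: 0.237
tiltfix [-0.021 -0.011  0.   ] t 3.12 p [0.5298 0.1389 0.3267] off [-0.0126  0.0166  0.0262] rotz -0.018 tilt [-0.018  0.015 -1.   ] yang -0.203 F [ 0.29 -0.7  -1.18] M [-0.086 -0.02  -0.022] w 0.237 q [ 0.16  0.25 -0.58  1.38  0.11  1.57 -0.61]
```

```bash

python3 -m handwheel '{"offset":[[-0.006,0.008,0.01],[-0.006,0.008,0.013],[0,0,0.003],[0,0,0],[0,0,0]],"rot":[[-0.021,-0.011,-0.018],[0,0,0],[0,0,0],[0,0,0],[0,0,0]]}'
python3 st.py 0.543 0.1236 0.265 -0.185
```

```text
clock: 3.53
ee_pos: [0.544, 0.1177, 0.2981]
tool_rot: [0.774, 0.633, -0.001, -0.0]
wrist_force: [0.0, 0.4, 0.7]
width: 0.232
tiltfix [-0.002  0.002  0.   ] t 3.53 p [0.544  0.1177 0.2981] off [ 0.0057 -0.0021  0.0331] rotz -0.014 tilt [-0.002 -0.001 -1.   ] yang -0.199 F [0.05 0.45 0.65] M [-0.022 -0.05  -0.031] w 0.232 q [ 0.18  0.26 -0.56  1.42  0.14  1.5  -0.58]
```

```bash

python3 -m handwheel '{"offset":[[0.006,-0.002,0.013],[0,0,0.015],[0,0,0.004],[0,0,0],[0,0,0]],"rot":[[0,0,-0.014],[0,0,0],[0,0,0],[0,0,0],[0,0,0]]}'
python3 st.py 0.543 0.1236 0.224 -0.185
python3 - <<'E'
from h import *
a=r.snapshot("top")[140:246,205:346];b=r.snapshot("side")[150:250,210:320]
a=cv2.resize(a,None,fx=4,fy=4,interpolation=2)[:, :400];b=cv2.resize(b,None,fx=4,fy=4,interpolation=2)[:,:400]
h=400;o=np.zeros((h,800,3),np.uint8);o[:,:400]=a[:h,:400];o[:,400:]=b[:h,:400];cv2.imwrite("pics/c2.png",o)
E
```

```text
clock: 3.95
ee_pos: [0.5441, 0.1209, 0.267]
tool_rot: [0.772, 0.635, -0.001, -0.0]
wrist_force: [0.1, 0.2, 0.4]
width: 0.239
tiltfix [-0.001  0.001  0.   ] t 3.95 p [0.5441 0.1209 0.267 ] off [ 0.0025 -0.0016  0.043 ] rotz -0.009 tilt [-0.001 -0.001 -1.   ] yang -0.194 F [0.07 0.16 0.42] M [0.013 0.035 0.016] w 0.239 q [ 0.18  0.27 -0.56  1.48  0.15  1.44 -0.58]
```

View pics/c2.png

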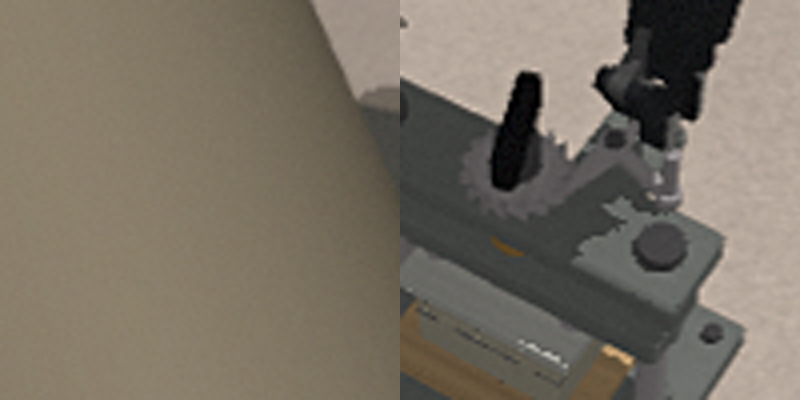

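```bash

python3 -m handwheel '{"offset":[[0.0025,-0.001,0.008],[0,0,0.006],[0,0,0],[0,0,0]],"rot":[[0,0,0],[0,0,0],[0,0,0],[0,0,0]]}'
python3 st.py 0.543 0.1236 0.224 -0.185
python3 -m handwheel '{"offset":[[0,0,0.005],[0,0,0.004],[0,0,0]],"rot":[[0,0,0],[0,0,0],[0,0,0]]}'
python3 st.py 0.543 0.1236 0.224 -0.185
```

```text
clock: 4.38
ee_pos: [0.5445, 0.1244, 0.254]
tool_rot: [0.772, 0.635, 0.001, 0.001]
wrist_force: [0.7, -0.1, 0.9]
width: 0.228
tiltfix [ 0.002 -0.001  0.   ] t 4.38 p [0.5445 0.1244 0.254 ] off [-0.0011 -0.0014  0.03  ] rotz -0.009 tilt [ 0.003  0.    -1.   ] yang -0.194 F [ 0.71 -0.08  0.88] M [-0.041 -0.055  0.015] w 0.228 q [ 0.17  0.28 -0.57  1.5   0.15  1.41 -0.59]
clock: 4.63
ee_pos: [0.5446, 0.1246, 0.2442]
tool_rot: [0.772, 0.635, 0.001, 0.001]
wrist_force: [0.6, -0.2, -0.2]
width: 0.234
tiltfix [ 0.003 -0.001  0.   ] t 4.63 p [0.5446 0.1246 0.2442] off [-0.0013 -0.0014  0.0202] rotz -0.009 tilt [ 0.003  0.    -1.   ] yang -0.194 F [ 0.61 -0.16 -0.23] M [-0.06  -0.007  0.019] w 0.234 q [ 0.17  0.28 -0.57  1.52  0.15  1.38 -0.59]
```

```bash

for i in 1; do python3 -m handwheel '{"offset":[[0,-0.001,0.005],[0,0,0.002],[0,0,0]],"rot":[[0,0,0],[0,0,0],[0,0,0]]}'; done
python3 -m handwheel '{"offset":[[0,0,0.005],[0,0,0.005],[0,0,0]],"rot":[[0,0,0],[0,0,0],[0,0,0]]}'
python3 st.py 0.543 0.1236 0.224 -0.185
```

```text
clock: 4.88
ee_pos: [0.5434, 0.1247, 0.2362]
tool_rot: [0.772, 0.635, 0.001, 0.001]
wrist_force: [-0.6, -0.5, -0.4]
width: 0.236
clock: 5.13
ee_pos: [0.5435, 0.1247, 0.2253]
tool_rot: [0.772, 0.635, 0.001, 0.001]
wrist_force: [0.0, 0.1, -0.1]
width: 0.236
tiltfix [ 0.003 -0.001  0.   ] t 5.13 p [0.5435 0.1247 0.2253] off [-0.0012 -0.0002  0.0013] rotz -0.009 tilt [ 0.003  0.    -1.   ] yang -0.194 F [ 0.03  0.06 -0.09] M [-0.059  0.034 -0.033] w 0.236 q [ 0.17  0.29 -0.56  1.55  0.16  1.35 -0.6 ]
```

Straddling the peg without contact. Swing it towards −x in small steps.

```bash

python3 -m handwheel '{"offset":[[0,-0.004,0],[0,-0.003,0],[0,-0.003,0]],"rot":[[0,0,0],[0,0,0],[0,0,0]]}'
python3 -m handwheel '{"offset":[[0,-0.003,0],[0,-0.003,0],[0,-0.003,0]],"rot":[[0,0,0],[0,0,0],[0,0,0]]}'
python3 st.py 0.5136 0.1292 0.2253 -0.185
```

```text
clock: 5.38
ee_pos: [0.5357, 0.1267, 0.2254]
tool_rot: [0.773, 0.635, 0.003, 0.002]
wrist_force: [0.8, 1.0, 0.7]
width: 0.234
clock: 5.63
ee_pos: [0.5259, 0.1289, 0.2259]
tool_rot: [0.773, 0.635, 0.004, 0.002]
wrist_force: [0.3, -0.4, 0.2]
width: 0.235
tiltfix [ 0.008 -0.004  0.   ] t 5.63 p [0.5259 0.1289 0.2259] off [-0.0021 -0.0122  0.0005] rotz -0.01 tilt [ 0.008  0.002 -1.   ] yang -0.195 F [ 0.35 -0.38  0.24] M [ 0.028 -0.001 -0.046] w 0.235 q [ 0.18  0.25 -0.57  1.6   0.14  1.33 -0.6 ]
```

```bash

python3 -m handwheel '{"offset":[[0,-0.003,0],[0,-0.003,0],[0,0,0]],"rot":[[0,0,0],[0,0,0],[0,0,0]]}'
python3 st.py 0.5136 0.1292 0.2253 -0.185
python3 -m handwheel '{"offset":[[-0.002,-0.003,0],[0,-0.003,0],[0,0,0]],"rot":[[0,0,0],[0,0,0],[0,0,0]]}'
python3 st.py 0.5136 0.1292 0.2253 -0.185
python3 - <<'E'
from h import *
b=r.snapshot("side")[150:250,190:320]
cv2.imwrite("pics/c3.png",cv2.resize(b,None,fx=6,fy=6,interpolation=2))
E
```

```text
clock: 5.88
ee_pos: [0.5181, 0.1306, 0.226]
tool_rot: [0.772, 0.635, 0.003, 0.002]
wrist_force: [-0.5, 0.2, 0.2]
width: 0.234
tiltfix [ 0.007 -0.003  0.   ] t 5.88 p [0.5181 0.1306 0.226 ] off [-0.0023 -0.0041  0.0007] rotz -0.009 tilt [ 0.008  0.002 -1.   ] yang -0.194 F [-0.51  0.21  0.22] M [ 0.052 -0.033 -0.003] w 0.234 q [ 0.18  0.23 -0.58  1.61  0.13  1.33 -0.61]
clock: 6.13
ee_pos: [0.5109, 0.1297, 0.226]
tool_rot: [0.772, 0.635, 0.003, 0.002]
wrist_force: [-0.0, 0.5, -1.1]
width: 0.239
tiltfix [ 0.007 -0.003  0.   ] t 6.13 p [0.5109 0.1297 0.226 ] off [0.     0.0028 0.0007] rotz -0.009 tilt [ 0.007  0.001 -1.   ] yang -0.194 F [-0.02  0.48 -1.12] M [-0.038 -0.027  0.007] w 0.239 q [ 0.19  0.21 -0.58  1.63  0.12  1.32 -0.6 ]
```

View pics/c3.png

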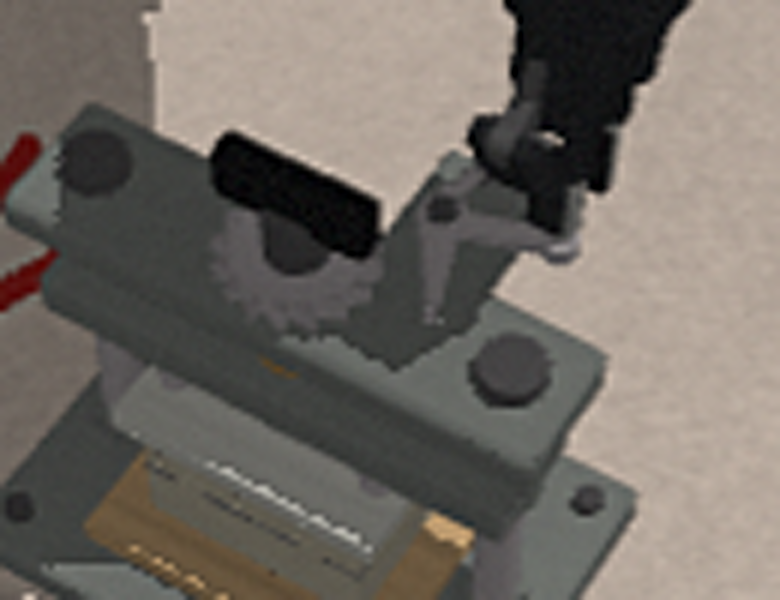

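```bash

python3 -m handwheel '{"offset":[[0,0.002,0],[0,0,-0.02],[0,0,-0.03],[0,0,-0.04],[0,0,-0.01]],"rot":[[0,0,0],[0.007,-0.003,0],[0,0,0],[0,0,0],[0,0,0]]}' 0.045
python3 - <<'E'
from h import *
G=lambda u:np.array(u)/6+[190,150]-.42
A,B=ray("side",G((232,132)),.258),ray("side",G((380,200)),.258)
print(A,B,(A+B)/2,np.arctan2(*(B-A)[::-1]))
import st;st.d(.558,.0343,.285,0)
b=r.snapshot("side")[150:250,190:320]
cv2.imwrite("pics/c4.png",cv2.resize(b,None,fx=6,fy=6,interpolation=2))
E
```

```text
clock: 6.6
ee_pos: [0.5117, 0.1274, 0.3252]
tool_rot: [0.773, 0.635, -0.004, -0.002]
wrist_force: [0.3, 0.7, 0.9]
width: 0.524
[0.54640409 0.00339177] [0.55714904 0.06838219] [0.55177657 0.03588698] 1.4069472642528473
tiltfix [-0.009  0.004  0.   ] t 6.6 p [0.5117 0.1274 0.3252] off [-0.0822  0.0638  0.04  ] rotz -0.195 tilt [-0.009 -0.002 -1.   ] yang -0.195 F [0.29 0.66 0.91] M [ 0.028 -0.072  0.017] w 0.524 q [ 0.18  0.19 -0.58  1.44  0.1   1.55 -0.58]
```

View pics/c4.png

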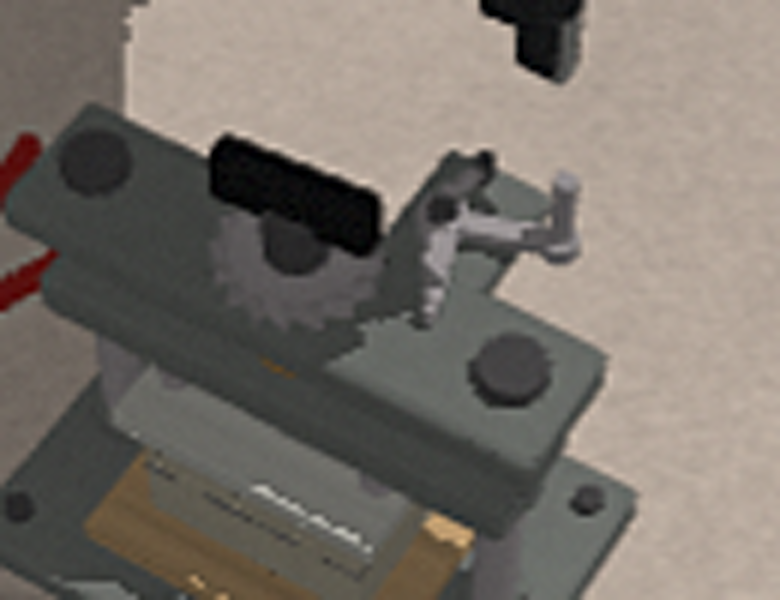

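```bash

python3 -m handwheel '{"offset":[[-0.03,0.022,0],[-0.03,0.022,0],[-0.022,0.02,0.01],[0,0,0.01],[0,0,0]],"rot":[[-0.009,0.004,-0.035],[0,0,0],[0,0,0],[0,0,0],[0,0,0]]}'
python3 st.py 0.558 0.0343 0.225 -0.163
```

```text
clock: 7.07
ee_pos: [0.5647, 0.0343, 0.3056]
tool_rot: [0.759, 0.651, 0.003, 0.002]
wrist_force: [-0.8, 1.1, -0.6]
width: 0.528
tiltfix [ 0.007 -0.002  0.   ] t 7.07 p [0.5647 0.0343 0.3056] off [-0.0012 -0.0072  0.0806] rotz 0.009 tilt [ 0.007  0.001 -1.   ] yang -0.154 F [-0.76  1.06 -0.61] M [ 0.082  0.061 -0.002] w 0.528 q [ 0.29  0.27 -0.52  1.39  0.13  1.51 -0.37]
```

```bash

python3 -m handwheel '{"offset":[[-0.001,-0.006,0.005],[0,0,0.018],[0,0,0.018],[0,0,0.012],[0,0,0]],"rot":[[0.006,-0.002,0],[0,0,0],[0,0,0],[0,0,0],[0,0,0]]}'
python3 st.py 0.558 0.0343 0.225 -0.163
```

```text
clock: 7.48
ee_pos: [0.5561, 0.0374, 0.2497]
tool_rot: [0.758, 0.652, -0.0, -0.001]
wrist_force: [-0.4, 0.3, -1.1]
width: 0.525
tiltfix [-0.002 -0.001  0.   ] t 7.48 p [0.5561 0.0374 0.2497] off [-0.0028  0.0024  0.0247] rotz 0.012 tilt [-0.002  0.001 -1.   ] yang -0.151 F [-0.42  0.3  -1.06] M [-0.019  0.037 -0.014] w 0.525 q [ 0.3   0.27 -0.52  1.51  0.13  1.4  -0.38]
```

```bash

python3 -m handwheel '{"offset":[[-0.003,0.002,0.005],[0,0,0.012],[0,0,0.006],[0,0,0],[0,0,0]],"rot":[[0,0,0],[0,0,0],[0,0,0],[0,0,0],[0,0,0]]}'
python3 st.py 0.558 0.0343 0.225 -0.163
python3 -m handwheel '{"offset":[[0,0,0],[0,0,0],[0,0,0]],"rot":[[0,0,0],[0,0,0],[0,0,0]]}' 0.022
python3 st.py 0.558 0.0343 0.225 -0.163
```

```text
clock: 7.9
ee_pos: [0.5568, 0.0369, 0.2265]
tool_rot: [0.757, 0.653, 0.0, -0.001]
wrist_force: [-0.1, -1.0, -0.3]
width: 0.528
tiltfix [-0.001 -0.001  0.   ] t 7.9 p [0.5568 0.0369 0.2265] off [-0.0024  0.0015  0.0015] rotz 0.016 tilt [-0.     0.001 -1.   ] yang -0.147 F [-0.08 -0.95 -0.27] M [ 0.008 -0.017  0.013] w 0.528 q [ 0.3   0.28 -0.52  1.55  0.14  1.35 -0.38]
clock: 8.15
ee_pos: [0.56, 0.0365, 0.2278]
tool_rot: [0.757, 0.653, 0.003, 0.002]
wrist_force: [-6.3, -0.2, -4.8]
width: 0.299
tiltfix [ 0.007 -0.003  0.   ] t 8.15 p [0.56   0.0365 0.2278] off [-0.0025 -0.0017  0.0028] rotz 0.015 tilt [ 0.007  0.002 -1.   ] yang -0.148 F [-6.34 -0.21 -4.81] M [0.267 1.739 0.01 ] w 0.299 q [ 0.3   0.28 -0.52  1.54  0.14  1.34 -0.38]
```

```bash

python3 -m handwheel '{"offset":[[0,-0.003,0],[0,0,0],[0,0,0]],"rot":[[0,0,0],[0,0,0],[0,0,0]]}'
python3 st.py 0.558 0.0343 0.225 -0.163
```

```text
clock: 8.4
ee_pos: [0.5599, 0.0366, 0.2278]
tool_rot: [0.758, 0.652, 0.006, 0.003]
wrist_force: [0.3, 0.3, -1.0]
width: 0.296
tiltfix [ 0.012 -0.005  0.   ] t 8.4 p [0.5599 0.0366 0.2278] off [-0.0025 -0.0016  0.0027] rotz 0.014 tilt [ 0.013  0.003 -1.   ] yang -0.149 F [ 0.32  0.27 -1.01] M [0.085 0.536 0.066] w 0.296 q [ 0.3   0.28 -0.52  1.55  0.14  1.34 -0.38]
```

```bash

python3 -m handwheel '{"offset":[[0,0,0],[0,0,-0.003],[0,-0.001,-0.004],[0,0,0]],"rot":[[0,0,0],[0.01,-0.004,0],[0,0,0],[0,0,0]]}' 0.035
python3 st.py 0.558 0.0343 0.235 -0.163
python3 -m handwheel '{"offset":[[0,0,0],[0,0,0],[0,0,0]],"rot":[[0,0,0],[0,0,0],[0,0,0]]}' 0.018
python3 st.py 0.558 0.0343 0.235 -0.163
```

```text
clock: 8.73
ee_pos: [0.5587, 0.0367, 0.2366]
tool_rot: [0.758, 0.652, 0.001, 0.001]
wrist_force: [0.2, -0.4, 1.0]
width: 0.412
tiltfix [ 0.002 -0.     0.   ] t 8.73 p [0.5587 0.0367 0.2366] off [-0.0025 -0.0003  0.0016] rotz 0.014 tilt [ 0.002 -0.    -1.   ] yang -0.149 F [ 0.21 -0.36  0.99] M [ 0.031 -0.026  0.044] w 0.412 q [ 0.3   0.28 -0.52  1.53  0.14  1.37 -0.38]
clock: 8.98
ee_pos: [0.5603, 0.0374, 0.2404]
tool_rot: [0.758, 0.653, 0.003, 0.003]
wrist_force: [-0.3, -0.6, 0.1]
width: 0.212
tiltfix [ 0.008 -0.001  0.   ] t 8.98 p [0.5603 0.0374 0.2404] off [-0.0034 -0.0019  0.0054] rotz 0.014 tilt [ 0.008 -0.    -1.   ] yang -0.149 F [-0.32 -0.63  0.11] M [-0.029  0.006  0.005] w 0.212 q [ 0.3   0.28 -0.52  1.52  0.14  1.37 -0.38]
```

```bash

python3 -m handwheel '{"offset":[[-0.003,-0.001,0.005],[0,0,0],[0,0,0],[0,0,0]],"rot":[[0.006,0,0],[0,0,0],[0,0,0],[0,0,0]]}' 0.0
python3 st.py 0.558 0.0343 0.235 -0.163
python3 -m handwheel '{"offset":[[0,0,0],[0,0,0],[0,0,0]],"rot":[[0,0,0],[0,0,0],[0,0,0]]}'
python3 st.py 0.558 0.0343 0.235 -0.163
```

```text
clock: 9.32
ee_pos: [0.5601, 0.0374, 0.2405]
tool_rot: [0.757, 0.654, 0.004, 0.002]
wrist_force: [0.7, 0.6, 1.4]
width: 0.172
tiltfix [ 0.009 -0.004  0.   ] t 9.32 p [0.5601 0.0374 0.2405] off [-0.0034 -0.0017  0.0055] rotz 0.017 tilt [ 0.009  0.003 -1.   ] yang -0.146 F [0.65 0.64 1.41] M [-0.007  0.028 -0.007] w 0.172 q [ 0.3   0.28 -0.52  1.52  0.14  1.37 -0.38]
clock: 9.57
ee_pos: [0.5602, 0.0373, 0.2405]
tool_rot: [0.757, 0.654, 0.004, 0.002]
wrist_force: [-0.1, 0.0, 0.9]
width: 0.167
tiltfix [ 0.009 -0.004  0.   ] t 9.57 p [0.5602 0.0373 0.2405] off [-0.0034 -0.0017  0.0055] rotz 0.017 tilt [ 0.009  0.003 -1.   ] yang -0.146 F [-0.15  0.01  0.95] M [-0.047  0.126  0.043] w 0.167 q [ 0.3   0.28 -0.52  1.52  0.14  1.37 -0.38]
```

```bash

python3 -m handwheel '{"offset":[[0,0,0],[0,0,0],[-0.003,-0.002,0.005],[0,0,0],[0,0,0]],"rot":[[0,0,0],[0.009,-0.004,0.017],[0,0,0],[0,0,0],[0,0,0]]}' 0.03
python3 st.py 0.558 0.0343 0.235 -0.163
python3 -m handwheel '{"offset":[[0,0,0],[0,0,0],[0,0,0],[0,0,0],[0,0,0]],"rot":[[0,0,0],[0,0,0],[0,0,0],[0,0,0],[0,0,0]]}' 0.0
python3 st.py 0.558 0.0343 0.235 -0.163
```

```text
clock: 9.98
ee_pos: [0.5585, 0.0343, 0.235]
tool_rot: [0.763, 0.646, 0.0, -0.0]
wrist_force: [0.6, 0.8, 1.0]
width: 0.352
tiltfix [ 0.    -0.001  0.   ] t 9.98 p [0.5585 0.0343 0.235 ] off [-0.     -0.0005  0.    ] rotz -0.002 tilt [ 0.001  0.    -1.   ] yang -0.165 F [0.64 0.78 1.  ] M [ 0.049 -0.121  0.019] w 0.352 q [ 0.3   0.28 -0.51  1.53  0.14  1.37 -0.39]
clock: 10.4
ee_pos: [0.5595, 0.0341, 0.2356]
tool_rot: [0.763, 0.646, 0.001, 0.001]
wrist_force: [1.9, 0.0, 1.1]
width: 0.277
tiltfix [ 0.003 -0.001  0.   ] t 10.4 p [0.5595 0.0341 0.2356] off [-0.0001 -0.0015  0.0006] rotz -0.003 tilt [ 0.003  0.001 -1.   ] yang -0.166 F [1.86 0.02 1.09] M [-0.039 -0.468  0.027] w 0.277 q [ 0.3   0.28 -0.51  1.53  0.14  1.37 -0.39]
```

```bash

python3 - <<'E'
from h import *
b=r.snapshot("side")[130:230,190:320]
cv2.imwrite("pics/c5.png",cv2.resize(b,None,fx=6,fy=6,interpolation=2))
E
```

```text
(no output)
```

View pics/c5.png

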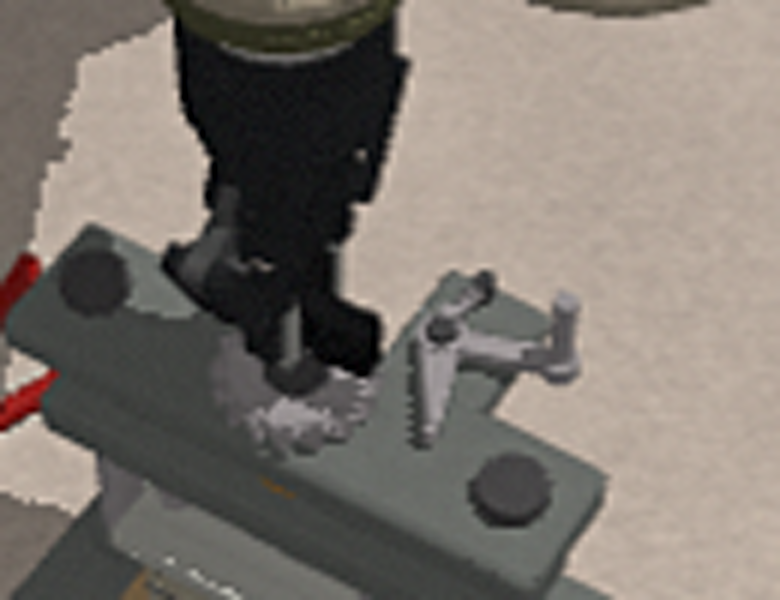

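```bash

python3 -m handwheel '{"offset":[[0,0,0],[0,0,0],[0,-0.001,-0.005],[0,0,0],[0,0,0]],"rot":[[0,0,0],[0.003,0,0],[0,0,0],[0,0,0],[0,0,0]]}' 0.03
python3 st.py 0.558 0.0343 0.241 -0.163
python3 -m handwheel '{"offset":[[0,0,0],[0,0,0],[0,0,0],[0,0,0],[0,0,0]],"rot":[[0,0,0],[0,0,0],[0,0,0],[0,0,0],[0,0,0]]}' 0.0
python3 st.py 0.558 0.0343 0.241 -0.163
```

```text
clock: 10.87
ee_pos: [0.5572, 0.0337, 0.2391]
tool_rot: [0.763, 0.646, -0.001, -0.002]
wrist_force: [-0.2, 0.9, -0.2]
width: 0.353
tiltfix [-0.005 -0.     0.   ] t 10.87 p [0.5572 0.0337 0.2391] off [ 0.0007  0.0007 -0.0019] rotz -0.003 tilt [-0.004  0.001 -1.   ] yang -0.166 F [-0.22  0.88 -0.21] M [-0.007 -0.019  0.003] w 0.353 q [ 0.3   0.28 -0.51  1.52  0.14  1.38 -0.39]
clock: 11.28
ee_pos: [0.5592, 0.0328, 0.2397]
tool_rot: [0.764, 0.645, 0.0, -0.0]
wrist_force: [1.0, -0.1, 0.0]
width: 0.171
tiltfix [-0. -0.  0.] t 11.28 p [0.5592 0.0328 0.2397] off [ 0.0013 -0.0014 -0.0013] rotz -0.005 tilt [-0.  0. -1.] yang -0.168 F [ 1.03 -0.08  0.03] M [-0.04  -0.098 -0.008] w 0.171 q [ 0.3   0.28 -0.51  1.52  0.14  1.38 -0.39]
```

```bash

python3 -m handwheel '{"offset":[[0,0,0],[0,0,0],[0,0,0],[0,0,0],[0,0,0]],"rot":[[0,0,-0.05],[0,0,-0.08],[0,0,-0.1],[0,0,-0.1],[0,0,-0.05]]}'
python3 st.py 0.5592 0.0335 0.24 0.859
python3 -m handwheel '{"offset":[[0,0,0],[0,0,0],[0,0,0],[0,0,0],[0,0,0]],"rot":[[0,0,-0.08],[0,0,-0.08],[0,0,-0.08],[0,0,-0.08],[0,0,0]]}'
python3 st.py 0.5592 0.0335 0.24 0.859
```

```text
clock: 11.7
ee_pos: [0.5599, 0.0327, 0.2398]
tool_rot: [0.622, 0.783, 0.001, 0.001]
wrist_force: [2.8, -0.2, -0.4]
width: 0.171
tiltfix [ 0.002  0.    -0.   ] t 11.7 p [0.5599 0.0327 0.2398] off [ 0.0009 -0.0005 -0.0002] rotz -0.632 tilt [ 0.002  0.    -1.   ] yang 0.227 F [ 2.81 -0.16 -0.36] M [-0.023 -0.17  -0.049] w 0.171 q [ 0.34  0.29 -0.57  1.52  0.16  1.38 -0.01]
clock: 12.12
ee_pos: [0.5605, 0.0329, 0.2398]
tool_rot: [0.482, 0.876, 0.001, 0.001]
wrist_force: [1.4, 0.8, 0.1]
width: 0.168
tiltfix [ 0.003  0.001 -0.   ] t 12.12 p [0.5605 0.0329 0.2398] off [ 0.0012 -0.0008 -0.0002] rotz -0.293 tilt [ 0.003  0.    -1.   ] yang 0.566 F [1.39 0.77 0.14] M [-0.148 -0.015 -0.014] w 0.168 q [ 0.38  0.3  -0.61  1.52  0.17  1.38  0.32]
```

```bash

python3 -m handwheel '{"offset":[[0,0,0],[0,0,0],[0,0,0],[0,0,0],[0,0,0]],"rot":[[0,0,-0.08],[0,0,-0.08],[0,0,-0.08],[0,0,-0.04],[0,0,0]]}'
python3 st.py 0.5592 0.0335 0.24 0.859
```

```text
clock: 12.53
ee_pos: [0.5609, 0.0332, 0.2398]
tool_rot: [0.355, 0.935, 0.001, 0.002]
wrist_force: [2.1, 0.2, 0.3]
width: 0.172
tiltfix [ 0.003  0.003 -0.   ] t 12.53 p [0.5609 0.0332 0.2398] off [ 0.0015 -0.0009 -0.0002] rotz -0.013 tilt [ 0.004  0.    -1.   ] yang 0.846 F [2.07 0.25 0.29] M [-0.223 -0.112 -0.029] w 0.172 q [ 0.41  0.3  -0.66  1.51  0.19  1.38  0.58]
```

```bash

python3 -m handwheel '{"offset":[[0,0,0],[0,0,0],[0,0,-0.02],[0,0,-0.04],[0,0,-0.03]],"rot":[[0,0,0],[0.003,0.003,0],[0,0,0],[0,0,0],[0,0,0]]}' 0.035
python3 -m handwheel '{"offset":[[0,0,0],[0,0,0],[0,0,0],[0,0,0],[0,0,0]],"rot":[[0,0,0.12],[0,0,0.12],[0,0,0.12],[0,0,0.12],[0,0,0.12]]}' 0.02
python3 -m handwheel '{"offset":[[0,0,0],[0,0,0],[0,0,0],[0,0,0],[0,0,0]],"rot":[[0,0,0.12],[0,0,0.12],[0,0,0.12],[0,0,0.06],[0,0,0]]}'
python3 - <<'E'
from h import *
b=r.snapshot("side")[150:250,190:320]
cv2.imwrite("pics/c6.png",cv2.resize(b,None,fx=6,fy=6,interpolation=2))
import st;st.d(.5136,.1292,.30,-0.185)
E
```

```text
clock: 12.95
ee_pos: [0.5564, 0.0323, 0.3243]
tool_rot: [0.361, 0.933, -0.004, -0.008]
wrist_force: [1.3, 1.4, -0.1]
width: 0.408
clock: 13.37
ee_pos: [0.5579, 0.0334, 0.3333]
tool_rot: [0.629, 0.777, -0.003, -0.003]
wrist_force: [-0.9, 0.1, 0.6]
width: 0.239
clock: 13.78
ee_pos: [0.5566, 0.0338, 0.3335]
tool_rot: [0.787, 0.617, -0.005, -0.003]
wrist_force: [0.0, 0.2, -0.7]
width: 0.232
tiltfix [-0.011  0.003  0.   ] t 13.83 p [0.5567 0.0339 0.3335] off [ 0.0827 -0.0638  0.0339] rotz -0.051 tilt [-0.012 -0.001 -1.   ] yang -0.236 F [ 0.64 -0.49 -0.1 ] M [-0.011 -0.024 -0.017] w 0.232 q [ 0.29  0.26 -0.52  1.34  0.13  1.59 -0.45]
```

View pics/c6.png

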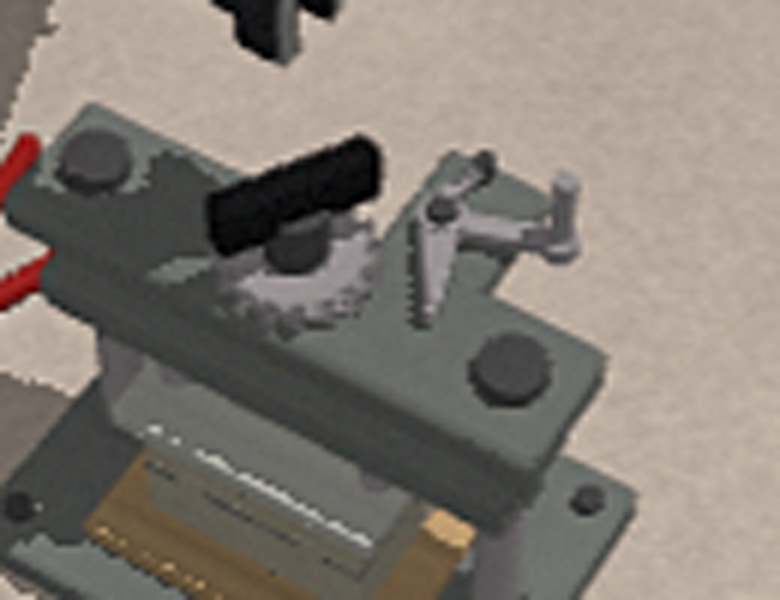

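```bash

python3 -c "
from h import *
G=lambda u:np.array(u)/6+[190,150]-.42
print(ray('side',G((565,182)),.246));A,B=ray('side',G((210,195)),.258),ray('side',G((360,137)),.258);print(A,B,np.arctan2(*(A-B)[::-1]))"
python3 -m handwheel '{"offset":[[0.03,-0.022,0],[0.03,-0.022,0],[0.022,-0.02,0.01],[0,0,0.01],[0,0,0]],"rot":[[-0.011,0.003,-0.025],[0,0,-0.025],[0,0,0],[0,0,0],[0,0,0]]}'
python3 st.py 0.5136 0.1292 0.265 -0.185
```

```text
[0.51359433 0.12792379]
[0.57822323 0.00799143] [0.53081621 0.05002746] -0.7254209207358685
clock: 14.25
ee_pos: [0.5099, 0.1292, 0.3124]
tool_rot: [0.768, 0.641, -0.001, -0.0]
wrist_force: [0.5, -1.6, -0.0]
width: 0.236
tiltfix [-0.001  0.001  0.   ] t 14.25 p [0.5099 0.1292 0.3124] off [0.0008 0.0037 0.0474] rotz 0.005 tilt [-0.001 -0.001 -1.   ] yang -0.18 F [ 0.55 -1.59 -0.  ] M [-0.048  0.003 -0.027] w 0.236 q [ 0.19  0.19 -0.59  1.47  0.1   1.51 -0.57]
```

```bash

python3 -m handwheel '{"offset":[[0,0.003,0.02],[0,0,0.02],[0,0,0.005],[0,0,0],[0,0,0]],"rot":[[0,0,0],[0,0,0],[0,0,0],[0,0,0],[0,0,0]]}'
python3 st.py 0.5136 0.1285 0.226 -0.185
```

```text
clock: 14.67
ee_pos: [0.5138, 0.1272, 0.2683]
tool_rot: [0.766, 0.642, -0.0, 0.001]
wrist_force: [-0.3, 1.2, 0.1]
width: 0.232
tiltfix [ 0.     0.001 -0.   ] t 14.67 p [0.5138 0.1272 0.2683] off [ 0.0013 -0.0004  0.0423] rotz 0.01 tilt [ 0.    -0.001 -1.   ] yang -0.175 F [-0.33  1.24  0.09] M [ 0.075 -0.012 -0.035] w 0.232 q [ 0.2   0.21 -0.59  1.55  0.12  1.42 -0.57]
```

```bash

python3 -m handwheel '{"offset":[[0.001,0,0.01],[0,0,0.01],[0,0,0]],"rot":[[0,0,0.01],[0,0,0],[0,0,0]]}'
python3 -m handwheel '{"offset":[[0,0,0.008],[0,0,0.008],[0,0,0.003],[0,0,0]],"rot":[[0,0,0],[0,0,0],[0,0,0],[0,0,0]]}'
python3 st.py 0.5136 0.1285 0.226 -0.185
```

```text
clock: 14.92
ee_pos: [0.5158, 0.1274, 0.2493]
tool_rot: [0.77, 0.638, 0.001, 0.001]
wrist_force: [-0.4, 0.3, 0.2]
width: 0.237
clock: 15.25
ee_pos: [0.516, 0.1273, 0.2283]
tool_rot: [0.77, 0.637, 0.001, 0.001]
wrist_force: [-0.9, 0.7, -0.4]
width: 0.233
tiltfix [ 0.004 -0.     0.   ] t 15.25 p [0.516  0.1273 0.2283] off [ 0.0008 -0.0026  0.0023] rotz -0.003 tilt [ 0.004 -0.001 -1.   ] yang -0.188 F [-0.92  0.69 -0.37] M [0.019 0.053 0.042] w 0.233 q [ 0.19  0.23 -0.58  1.61  0.13  1.33 -0.6 ]
```

```bash

python3 -m handwheel '{"offset":[[0,0.004,0],[0,0.004,0],[0,0.003,0]],"rot":[[0,0,0],[0,0,0],[0,0,0]]}'
python3 -m handwheel '{"offset":[[0,0.003,0],[0,0.003,0],[0,0.003,0],[0,0,0]],"rot":[[0,0,0],[0,0,0],[0,0,0],[0,0,0]]}'
python3 st.py 0.5431 0.1236 0.228 -0.185
python3 - <<'E'
from h import *
b=r.snapshot("side")[150:250,190:320]
cv2.imwrite("pics/c7.png",cv2.resize(b,None,fx=6,fy=6,interpolation=2))
E
```

```text
clock: 15.5
ee_pos: [0.5269, 0.1256, 0.2285]
tool_rot: [0.77, 0.638, 0.001, 0.001]
wrist_force: [-0.4, 0.3, 0.0]
width: 0.236
clock: 15.83
ee_pos: [0.5383, 0.1233, 0.2291]
tool_rot: [0.77, 0.638, 0.002, 0.002]
wrist_force: [1.9, -1.5, 0.3]
width: 0.234
tiltfix [ 0.005 -0.001  0.   ] t 15.83 p [0.5383 0.1233 0.2291] off [0.0012 0.0047 0.0011] rotz -0.003 tilt [ 0.005 -0.    -1.   ] yang -0.188 F [ 1.93 -1.46  0.25] M [-0.367 -0.557  0.022] w 0.234 q [ 0.19  0.27 -0.57  1.56  0.15  1.35 -0.59]
```

```bash

python3 -m handwheel '{"offset":[[0.001,0.003,0],[0,0.002,0],[0,0,0]],"rot":[[0,0,0],[0,0,0],[0,0,0]]}'
python3 st.py 0.5431 0.1236 0.228 -0.185
python3 -m handwheel '{"offset":[[0,0,-0.02],[0,0,-0.03],[0,0,-0.04],[0,0,-0.01],[0,0,0]],"rot":[[0.005,0,0],[0,0,0],[0,0,0],[0,0,0],[0,0,0]]}' 0.045
python3 - <<'E'
from h import *
b=r.snapshot("side")[150:250,190:320]
cv2.imwrite("pics/c8.png",cv2.resize(b,None,fx=6,fy=6,interpolation=2))
import st;st.d(.559,.034,.30,0.846)
E
```

```text
clock: 16.13
ee_pos: [0.5437, 0.1234, 0.2293]
tool_rot: [0.77, 0.638, 0.002, 0.002]
wrist_force: [-0.8, -0.4, -0.4]
width: 0.232
tiltfix [ 0.005 -0.001  0.   ] t 16.13 p [0.5437 0.1234 0.2293] off [ 0.0001 -0.0006  0.0013] rotz -0.003 tilt [ 0.005 -0.    -1.   ] yang -0.188 F [-0.76 -0.45 -0.36] M [-0.037 -0.004 -0.032] w 0.232 q [ 0.18  0.28 -0.57  1.55  0.16  1.35 -0.59]
clock: 16.55
ee_pos: [0.542, 0.123, 0.3309]
tool_rot: [0.77, 0.638, -0.002, -0.002]
wrist_force: [-0.4, -0.5, -0.3]
width: 0.529
tiltfix [-0.006  0.001  0.   ] t 16.6 p [0.5421 0.1231 0.3305] off [-0.0843  0.0334  0.0304] rotz -1.033 tilt [-0.006  0.    -1.   ] yang -0.187 F [0.01 0.68 0.19] M [-0.025 -0.048  0.018] w 0.527 q [ 0.17  0.26 -0.58  1.35  0.14  1.57 -0.57]
```

View pics/c8.png

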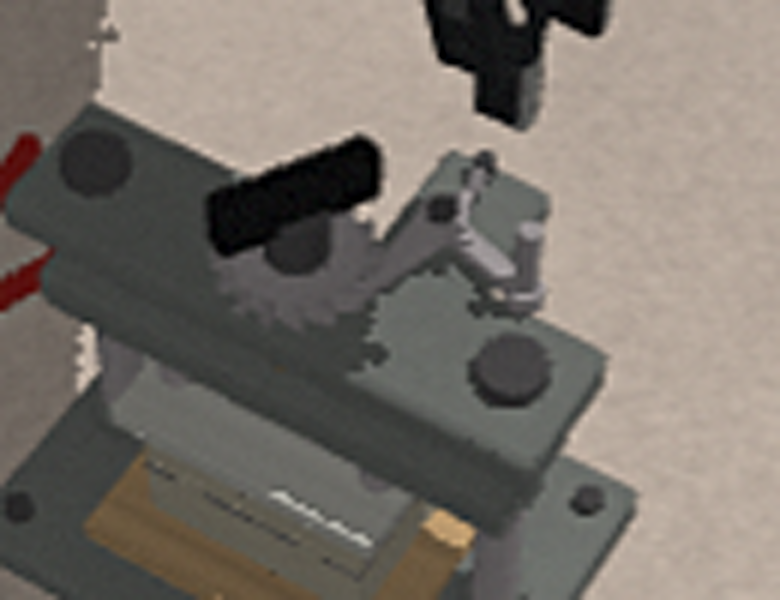

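```bash

python3 -m handwheel '{"offset":[[-0.03,0.012,0],[-0.03,0.012,0],[-0.024,0.01,0],[0,0,0],[0,0,0]],"rot":[[-0.006,0.001,0],[0,0,0],[0,0,-0.1],[0,0,-0.12],[0,0,-0.12]]}'
python3 -m handwheel '{"offset":[[0,0,0],[0,0,0],[0,0,0],[0,0,0],[0,0,0]],"rot":[[0,0,-0.12],[0,0,-0.12],[0,0,-0.12],[0,0,-0.12],[0,0,-0.1]]}'
python3 -m handwheel '{"offset":[[0,0,0],[0,0,0]],"rot":[[0,0,-0.06],[0,0,0]]}'
python3 st.py 0.559 0.034 0.265 0.846
```

```text
clock: 17.02
ee_pos: [0.5587, 0.0327, 0.3241]
tool_rot: [0.646, 0.763, -0.002, -0.002]
wrist_force: [-0.8, 0.4, 0.4]
width: 0.526
clock: 17.43
ee_pos: [0.5565, 0.0294, 0.3147]
tool_rot: [0.389, 0.921, -0.004, -0.007]
wrist_force: [-0.4, 0.3, 0.4]
width: 0.527
clock: 17.6
ee_pos: [0.5554, 0.0291, 0.3111]
tool_rot: [0.356, 0.934, -0.004, -0.009]
wrist_force: [-0.4, -0.0, -0.2]
width: 0.531
tiltfix [-0.015 -0.014  0.   ] t 17.6 p [0.5554 0.0291 0.3111] off [-0.0001  0.0068  0.046 ] rotz -0.004 tilt [-0.02  -0.002 -1.   ] yang 0.842 F [-0.43 -0.01 -0.21] M [ 0.047 -0.024  0.002] w 0.531 q [ 0.4   0.29 -0.66  1.38  0.17  1.56  0.6 ]
```

```bash

python3 -m handwheel '{"offset":[[0,0.006,0],[0,0,0.02],[0,0,0.02],[0,0,0.004],[0,0,0]],"rot":[[-0.015,-0.014,0],[0,0,0],[0,0,0],[0,0,0],[0,0,0]]}' 0.04
python3 st.py 0.559 0.034 0.240 0.846
```

```text
clock: 18.02
ee_pos: [0.5593, 0.035, 0.2624]
tool_rot: [0.361, 0.933, 0.001, 0.001]
wrist_force: [0.7, 0.5, 0.2]
width: 0.471
tiltfix [ 0.002  0.001 -0.   ] t 18.02 p [0.5593 0.035  0.2624] off [-0.0005 -0.001   0.0224] rotz -0.014 tilt [ 0.002  0.001 -1.   ] yang 0.832 F [0.69 0.55 0.17] M [-0.017 -0.05   0.05 ] w 0.471 q [ 0.4   0.29 -0.65  1.48  0.18  1.43  0.58]
```

```bash

python3 -m handwheel '{"offset":[[0,-0.001,0.01],[0,0,0.01],[0,0,0.001],[0,0,0],[0,0,0]],"rot":[[0,0,0],[0,0,0],[0,0,0],[0,0,0],[0,0,0]]}' 
python3 st.py 0.559 0.034 0.240 0.846
```

```text
clock: 18.43
ee_pos: [0.5592, 0.0349, 0.2409]
tool_rot: [0.362, 0.932, 0.001, 0.002]
wrist_force: [-0.2, 0.0, 0.0]
width: 0.465
tiltfix [ 0.004  0.003 -0.   ] t 18.43 p [0.5592 0.0349 0.2409] off [-0.0004 -0.0008  0.0009] rotz -0.016 tilt [ 0.005  0.001 -1.   ] yang 0.83 F [-0.19  0.01  0.03] M [-0.013 -0.001  0.049] w 0.465 q [ 0.4   0.3  -0.65  1.52  0.18  1.38  0.57]
```

```bash

python3 -m handwheel '{"offset":[[0,-0.001,0.001],[0,0,0],[0,0,0],[0,0,0],[0,0,0]],"rot":[[0.003,0.002,0],[0,0,0],[0,0,0],[0,0,0],[0,0,0]]}' 0.0
python3 st.py 0.559 0.034 0.240 -0.65
python3 -m handwheel '{"offset":[[0,0,0],[0,0,0],[0,0,0],[0,0,0],[0,0,0]],"rot":[[0,0,0.05],[0,0,0.08],[0,0,0.08],[0,0,0.05],[0,0,0]]}'
python3 st.py 0.559 0.034 0.240 -0.65
```

```text
clock: 18.85
ee_pos: [0.5595, 0.0347, 0.2409]
tool_rot: [0.362, 0.932, 0.001, 0.001]
wrist_force: [0.8, 0.9, -0.4]
width: 0.169
tiltfix [ 0.003  0.002 -0.   ] t 18.85 p [0.5595 0.0347 0.2409] off [-0.0001 -0.0008  0.0009] rotz 1.48 tilt [ 0.003  0.001 -1.   ] yang 0.83 F [ 0.81  0.88 -0.45] M [-0.038 -0.102  0.002] w 0.169 q [ 0.4   0.3  -0.65  1.52  0.18  1.38  0.57]
clock: 19.27
ee_pos: [0.5595, 0.0347, 0.241]
tool_rot: [0.485, 0.875, 0.001, 0.001]
wrist_force: [1.5, 0.8, -1.9]
width: 0.17
tiltfix [ 0.003  0.001 -0.   ] t 19.27 p [0.5595 0.0347 0.241 ] off [-0.0003 -0.0008  0.001 ] rotz 1.209 tilt [ 0.003  0.001 -1.   ] yang 0.559 F [ 1.48  0.78 -1.91] M [ 0.002 -0.106 -0.068] w 0.17 q [ 0.37  0.29 -0.61  1.52  0.17  1.38  0.31]
```

```bash

for k in 1 2; do python3 -m handwheel '{"offset":[[0,0,0],[0,0,0],[0,0,0],[0,0,0],[0,0,0]],"rot":[[0,0,0.07],[0,0,0.07],[0,0,0.07],[0,0,0.07],[0,0,0.07]]}' | grep clock
python3 st.py 0.5595 0.0345 0.240 -0.65; done
```

```text
clock: 19.68
tiltfix [ 0.003 -0.     0.   ] t 19.68 p [0.5595 0.0348 0.241 ] off [-0.0002 -0.0001  0.001 ] rotz 0.856 tilt [ 0.003  0.001 -1.   ] yang 0.206 F [ 1.93  1.27 -0.6 ] M [ 0.03  -0.07   0.043] w 0.169 q [ 0.33  0.29 -0.56  1.52  0.15  1.38 -0.03]
clock: 20.1
tiltfix [ 0.002 -0.001  0.   ] t 20.1 p [0.5596 0.0348 0.2409] off [-0.0003 -0.      0.0009] rotz 0.499 tilt [ 0.003  0.001 -1.   ] yang -0.151 F [ 2.14  0.26 -1.54] M [ 0.028 -0.158  0.084] w 0.169 q [ 0.3   0.28 -0.51  1.52  0.14  1.38 -0.38]
```

```bash

python3 -m handwheel '{"offset":[[0,0,0],[0,0,0],[0,0,0],[0,0,0],[0,0,0]],"rot":[[0,0,0.07],[0,0,0.07],[0,0,0.07],[0,0,0.07],[0,0,0.05]]}' | grep clock
python3 st.py 0.5595 0.0345 0.240 -0.75
python3 -m handwheel '{"offset":[[0,0,0],[0,0,0],[0,0,0],[0,0,0],[0,0,0]],"rot":[[0,0,0.06],[0,0,0.06],[0,0,0.06],[0,0,0.06],[0,0,0.0]]}' | grep clock
python3 - <<'E'
import st
for i in range(6): st.r.snapshot("side"); print(st.r.sense()["wrist_torque"].round(3))
st.d(0.5595,0.0345,0.240,-0.75)
E
```

```text
clock: 20.52
tiltfix [ 0.002 -0.002  0.   ] t 20.52 p [0.5597 0.0348 0.241 ] off [-0.0004  0.      0.001 ] rotz 0.263 tilt [ 0.002  0.001 -1.   ] yang -0.487 F [ 2.21  0.65 -2.38] M [ 0.125 -0.11   0.144] w 0.168 q [ 0.26  0.27 -0.47  1.52  0.12  1.38 -0.7 ]
clock: 20.93
[ 0.117 -0.1    0.084]
[ 0.147 -0.077  0.117]
[ 0.148 -0.085  0.132]
[ 0.077 -0.024  0.092]
[ 0.113 -0.084  0.084]
[ 0.104 -0.092  0.084]
tiltfix [ 0.001 -0.002  0.   ] t 21.23 p [0.5597 0.0348 0.241 ] off [-0.0004  0.0001  0.001 ] rotz 0.022 tilt [ 0.002  0.001 -1.   ] yang -0.728 F [ 0.8   0.54 -1.08] M [ 0.104 -0.092  0.084] w 0.165 q [ 0.24  0.27 -0.44  1.52  0.11  1.37 -0.94]
```

```bash

python3 -m handwheel '{"offset":[[0,0,0],[0,0,0],[0,0,0],[0,0,-0.02],[0,0,-0.04]],"rot":[[0,0,0],[0,0,0],[0,0,0],[0,0,0],[0,0,0]]}' 0.045
python3 -m handwheel '{"offset":[[0,-0.01,-0.03],[0,0,-0.03],[0,0,-0.01],[0,0,0],[0,0,0]],"rot":[[0,0,0],[0,0,0],[0,0,0],[0,0,0],[0,0,0]]}'
python3 - <<'E'
from h import *
b=r.snapshot("side")[150:250,190:320]
cv2.imwrite("pics/c9.png",cv2.resize(b,None,fx=6,fy=6,interpolation=2))
E
```

```text
clock: 21.65
ee_pos: [0.556, 0.0336, 0.2946]
tool_rot: [0.912, 0.41, -0.005, -0.002]
wrist_force: [0.9, 0.2, -0.0]
width: 0.524
clock: 22.07
ee_pos: [0.5501, 0.0407, 0.3766]
tool_rot: [0.912, 0.41, 0.0, -0.0]
wrist_force: [0.1, -0.4, -0.2]
width: 0.527
```

View pics/c9.png

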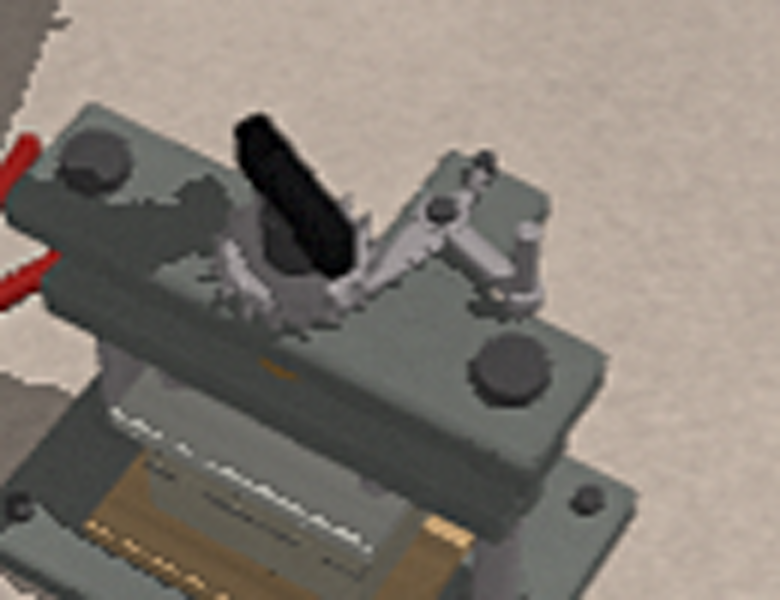

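```bash
python3 -c "
from h import *
G=lambda u:np.array(u)/6+[190,150]-.42
A,B=ray('side',G((268,116)),.258),ray('side',G((355,214)),.258);print(np.arctan2(*(B-A)[::-1]))
p=ray('side',G((530,229)),.246);print(p,'start',ray('side',S((650,167)),.246))
print(r.sense()['clock'])"
```

```text
0.9774177953589864
[0.54042746 0.12291591] start [0.53950836 0.12259989]
22.1167
```

```bash
python3 -c "
from plant import r
print(r.hand_in())"
```

```text
the job is handed in; nothing more can be done
None
```

The job is handed in at about 22 s of the 67 s allowed, and my last checks agreed with the target. `hand_in` gave no verdict.

**What I did**
- I straddled the peg with the fingers part open and swung the pawl off. The springs then turned the knob back about 1.28 rad by themselves.
- I gripped the bar and turned it a further 1.0 rad anticlockwise, which by my estimate put the plate 2 to 3 mm clear of the mould. I pushed the pawl back in there.
- I then tightened the knob about 1.56 rad on the ratchet, released it and raised the hand clear.

**Last checks**
- **Peg:** it sits within about 1 mm of where it started with the pawl in.
- **Knob:** the bar reads 0.98 rad. The tooth I aimed for is at 0.92 rad, and I trust the reading to about 0.06 rad.
- **Squeeze:** I estimate 3.2 mm, give or take 0.5 mm, or roughly 26 N and a little over two clicks past touching. This comes from the knob angle, since the force on the mould cannot be read directly. The wrist torque held before release, about 0.1 N m, agrees with it.

**What went wrong:** the first tries at gripping the knob were too low. The fingertips met its hub, with about 6 N on the wrist, so I gripped again 5 to 13 mm higher. I kept the hand away from the tub, pot and nippers, but I took no final picture of all three.

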